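# Let the blue ball out into the basket

## Task

On the porcelain shop's packing counter, push the mint basket along the counter with the fingertips until it stands under the spout of the dispenser that holds the blue ball, then press that dispenser's red paddle down so that the far end of its lever lifts the gate and the blue ball rolls out into the basket, and let the paddle come back up. Push and press only: do not lift the basket, do not touch the balls, and leave the yellow ball behind its gate and the other wares where they stand.

Things in the scene. Friction and masses are not known exactly. Their poses are not given: they have to be found in the camera images.
- left_dispenser: Fixed wooden ball dispenser left of the basket (place and yaw vary). Origin: on the counter below its middle. Its own +x: the way the ball rolls out, roughly world -y; z up. In its frame (mm): foot x -60 to 50, 75 wide; brass gate plate at x 75; steel rocking lever along x at y -38, pivot x -10, 118 high, red paddle at x -105. Pivot post: 130 high.
- left_dispenser_spout (a point): Spout: middle of the chute floor at its open end, 110 mm from the left dispenser's origin along its +x, 58 mm above the counter. The sloping open-topped chute is 48 mm wide outside, 140 mm long, with 20 mm walls; the spout overhangs the foot by 60 mm, its underside about 50 mm up. The ball drops off here and lands up to about 50 mm further on.
- left_paddle_top (a point): Centre of the top face of the left dispenser's red paddle, 40 x 40 mm, 6 mm thick, 124 mm above the counter when up. Free space all round and below it.
- left_lever (a joint): Tilt of the left lever, rad: 0 = paddle up, gate shut; grows as the paddle is pressed, stop at 0.55 (paddle 50 mm lower). The gate just clears the ball at 0.32 (30 mm) and is well clear at 0.40 (37 mm); the ball then rolls out in about a second. A spring resists with 2 N at first, 5 N at the stop, and brings the paddle back up when let go.
- right_dispenser: Fixed wooden ball dispenser right of the basket (place and yaw vary). Origin: on the counter below its middle. Its own +x: the way the ball rolls out, roughly world +y; z up. In its frame (mm): foot x -60 to 50, 75 wide; brass gate plate at x 75; steel rocking lever along x at y 38, pivot x -10, 118 high, red paddle at x -105. Pivot post: 130 high.
- right_dispenser_spout (a point): Spout: middle of the chute floor at its open end, 110 mm from the right dispenser's origin along its +x, 58 mm above the counter. The sloping open-topped chute is 48 mm wide outside, 140 mm long, with 20 mm walls; the spout overhangs the foot by 60 mm, its underside about 50 mm up. The ball drops off here and lands up to about 50 mm further on.
- right_paddle_top (a point): Centre of the top face of the right dispenser's red paddle, 40 x 40 mm, 6 mm thick, 124 mm above the counter when up. Free space all round and below it.
- right_lever (a joint): Tilt of the right lever, rad: 0 = paddle up, gate shut; grows as the paddle is pressed, stop at 0.55 (paddle 50 mm lower). The gate just clears the ball at 0.32 (30 mm) and is well clear at 0.40 (37 mm); the ball then rolls out in about a second. A spring resists with 2 N at first, 5 N at the stop, and brings the paddle back up when let go.
- basket: Loose mint-coloured shallow open basket, 200 mm along its x, 130 mm along its y, 40 mm high, walls and floor 4 mm, 0.2 to 0.4 kg. Origin: centre of its underside. It stands on the counter between the two dispensers with its long sides facing them (each turned up to about 14 degrees) and passes freely under a spout until it meets the foot.
- blue_ball_center (a point): Centre of the blue glazed ball, 34 mm across, 45 g, waiting behind the gate of one of the two dispensers (which one changes), its centre 89 mm above the counter.
- yellow_ball_center (a point): Centre of the yellow glazed ball, same size, behind the gate of the other dispenser.
- teacup: White handleless teacup, 72 mm across, 55 mm high; a bystander. Origin: centre of its underside.
- mug: Blue mug, 76 mm across, 85 mm high; a bystander. Origin: centre of its underside.
- rice_bowl: White rice bowl, 110 mm across, 50 mm high; a bystander. Origin: centre of its underside.
- lidded_jar: Blue-and-white lidded jar, 76 mm across, 100 mm high; a bystander. Origin: centre of its underside.
- small_vase: Blue-and-white vase, 72 mm across, 140 mm high; a bystander. Origin: centre of its underside.
- spoon: Wooden-handled spoon lying across the robot's front, about 200 mm long; a bystander. Origin: centre of its underside.

How it is judged:
By the outcome, as a careful person would: the job done as asked, in the order asked, and still so for the second after the job is handed in, with the robot touching nothing.
It also fails if it takes over 51 s, if anything falls off the work surface, if the arm or the gripper's body presses on something with over 40 N, if the wrist force passes 120 N, or if a joint passes its speed limit or range.

## Robot

A 6-joint arm with a two-finger parallel gripper is mounted at the origin on the work surface. World frame = base frame: x ahead of the robot, y to its left, z up, the work surface at z = 0. Lengths are in mm, angles in rad, forces in N, time in s.
With the tool pointing down it reaches from about 275 to 750 mm from the base axis. Payload 10.2 kg.
Tool frame: the origin (TCP) lies midway between the tips of the shut fingers; the grasp point (between the pads) lies 19 mm behind it; z points along the fingers, y is the direction in which the jaws open and shut (so a half turn about z gives the same grasp; the last joint's range is limited). The gripper opens to 85 mm and grips with 20 to 120 N. Pads are 22 mm wide; open, the fingers measure 114 mm over their backs; the gripper's body (76 mm by 85 mm) begins 54 mm behind the grasp point. The pads swing forward as they close: fully open they stand 13 mm farther back than shut.
Start: joints at [-1.368, 0.313, 1.498, -0, 1.331, -0.223], TCP at [216.839, -478.134, 231.294] pointing down, gripper open.
Joint ranges: [-2.94, 2.94], [-0.97, 2.17], [0.19, 2.56], [-1.23, 4.37], [0.02, 3.11], [-2.88, 2.88]. Speed limits (rad/s): [2.39, 2.39, 3.01, 3.14, 3.14, 3.14].

## Interface

Orientations are given as a unit quaternion [w, x, y, z].
In Python, from rig import sense, optics, ctrl gives the robot as it stands.
- The arm moves only by the tool play_rows, never from a script. Its argument "plan" is a list of rows, each a list of 7 numbers: the shift along the world's x, y, z in mm, then the turn, a rotation vector about the world's x, y, z in rad, then the opening, from -1 (shut) to 1 (fully open), so that 0 is half open. A call has 1 to 5 rows; each row shifts and turns the pose as measured when the row begins; what a row does not reach is not made up. A row lasts 1/12 s, in which the tool goes at most 41.7 mm and 7.16 degrees, less where a joint would pass 70% of its speed; a pose out of reach is approached as far as the arm can. A call is refused whole if a number of a shift passes 41.7 or a number of a turn 0.125, either way. A call with a gripper value outside its range is refused whole. The fingers move at their own pace and stop on an object; "grip_force" is the grip in N (left out, the last holds). Time passes only in rows, so rows that do not move let the fingers close. It gives the time, the measured TCP pose, the force and the opening at its end, in the units of the state.
- sense(): the state, without advancing time (a new reading comes with each control period).
- optics.capture(name): name is "side" or "top" or "wrist"; returns a dict with "img" (400x640x3 uint8, blue, green, red), "fx", "fy", "cx", "cy" (pixels), "world_to_cam" (4x4, takes a point from world to camera coordinates). Camera axes: x right, y up, looking along -z (the intrinsics and any distortion apply to the point x, -y, -z); pixel columns grow to the right and rows downward; lengths in mm; the calibration is good to about 2 mm. The wrist camera is an equidistant fisheye: a pixel r from the principal point sees the ray r / f radians off the axis. A picture is of the moment at which its call begins. There is no depth.
- ctrl.finish_job(): hands the job in, once; it reports no verdict.
The state is a dict: "time_s": time; "joints": joint angles; "dq": joint speeds; "tau": joint torques, N m; "eef_pos": TCP position; "ee_rot": TCP orientation; "force": force on the tool from outside, world axes, zero at the start; "wrist_torque": the same for the moment, N m; "grip_width": opening from 0.0 (shut) to 1.0 (fully open).
Only numpy, scipy, OpenCV 4.12 (cv2) and the standard library are available. Lean on these libraries where they do the work, as an engineer would, in place of code of your own. Each camera call takes 0.05 s, during which the arm holds its last target. There are 200 camera calls.

## Working session

There is one attempt and no reset: what is moved stays moved. The work goes in short steps, Python scripts to look and compute and a tool call to move; the robot and the scene stay as the last step left them, time stands still between calls to the robot, and variables do not carry over. Pictures are saved under pics/ and viewed, about 8 in all and at most 12, crops included, and the job is handed in when it is done.

Besides the shell and the picture viewer there is one more tool, called in YAML: its name, and indented under it one key for each argument. play_rows: Moves the arm, as the interface text tells. Its arguments: {"type":"object","properties":{"plan":{"type":"array"},"grip_force":{"type":"number"}},"required":["plan"]}

```bash
mkdir -p pics; python3 - <<'E'
from rig import sense,optics
import cv2
s=sense();print(s)
for n in("top","side"):
    c=optics.capture(n);cv2.imwrite(f"pics/{n}0.png",c["img"]);print(n,c["fx"],c["fy"],c["cx"],c["cy"],c["world_to_cam"].tolist() if hasattr(c["world_to_cam"],'tolist') else c["world_to_cam"],[k for k in c])
E
```

```text
{'time_s': 0.0, 'joints': array([-1.36839388e+00,  3.13471718e-01,  1.49842393e+00, -9.42648306e-06,
        1.33101388e+00, -2.23415227e-01]), 'dq': array([ 0.00010296, -0.00070147, -0.00086282, -0.00122709, -0.00078107,
        0.00153889]), 'tau': array([-1.37299830e-03, -4.12263393e+01, -2.59742725e+01, -2.64658074e-04,
        4.10016553e-03,  4.29842282e-05]), 'eef_pos': array([ 216.78624672, -477.87098399,  230.72892055]), 'ee_rot': array([-6.58446878e-04,  9.77419953e-01,  2.11304998e-01,  2.34024501e-06]), 'force': array([ 0.12938523, -0.3389028 ,  0.12063616]), 'wrist_torque': array([ 0.04323336,  0.00642024, -0.0063221 ]), 'grip_width': 1.0032186431244972}
top 427.802144081837 427.802144081837 312.5485646469612 198.756794379812 [[-0.025540201141176857, -0.9996413106112649, -0.008059047404030349, 35.37497699716344], [0.9988247054574915, -0.0258498760837094, 0.04099989846588055, -571.2734809977339], [-0.041193517614108555, -0.007002429996012147, 0.9991266486690896, -1102.8749868595094], [0.0, 0.0, 0.0, 1.0]] ['img', 'fx', 'fy', 'cx', 'cy', 'world_to_cam']
side 396.67063591120814 396.67063591120814 321.36340746357183 201.32018114463386 [[-0.9779699474143971, -0.20873220632527492, 0.0023765514646783906, 569.0627560941585], [0.13745604253250227, -0.6353690978474857, 0.7598762701070317, -140.1218099784692], [-0.15710066303356052, 0.743462827277232, 0.6500633862411885, -1013.212516319756], [0.0, 0.0, 0.0, 1.0]] ['img', 'fx', 'fy', 'cx', 'cy', 'world_to_cam']
```

View pics/top0.png

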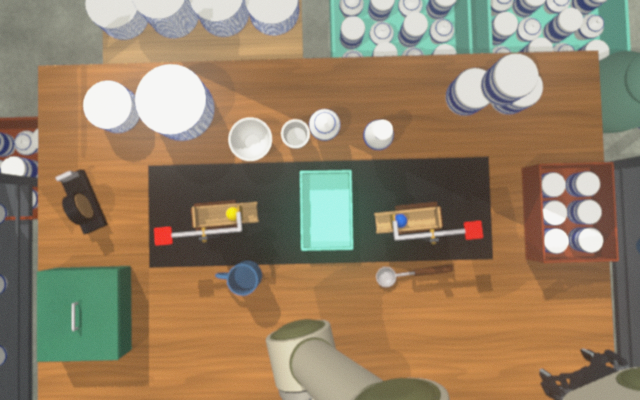

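View pics/side0.png

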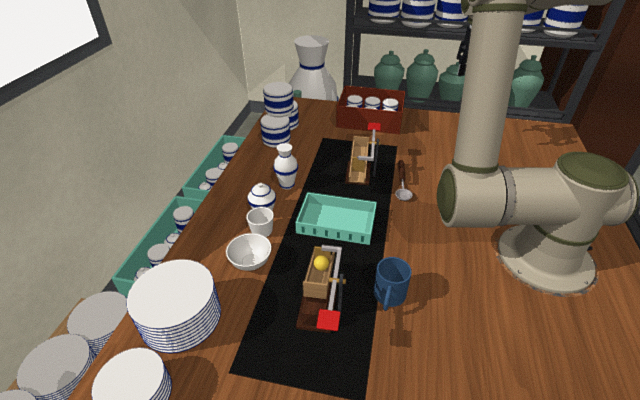

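The top view shows the yellow ball at px (232,213), in the left dispenser, and the blue ball at (400,221), in the right one. The right paddle is at (474,230), the basket at (326,210), and the spoon at (390–450,272). The side view agrees.

```bash
cat > h.py <<'E'
import numpy as np,cv2
from rig import sense,optics
def ray(c,u,v,z):
    T=np.array(c["world_to_cam"]);R=T[:3,:3];o=-R.T@T[:3,3]
    d=R.T@np.array([(u-c["cx"])/c["fx"],-(v-c["cy"])/c["fy"],-1])
    return o+d*(z-o[2])/d[2]
def mask(c,lo,hi,roi=None):
    h=cv2.cvtColor(c["img"],cv2.COLOR_BGR2HSV);m=cv2.inRange(h,np.array(lo),np.array(hi))
    if roi: k=np.zeros_like(m);x0,y0,x1,y1=roi;k[y0:y1,x0:x1]=255;m&=k
    return m
def big(m):
    cs,_=cv2.findContours(m,cv2.RETR_EXTERNAL,cv2.CHAIN_APPROX_NONE);return max(cs,key=cv2.contourArea)
def rect(c,m,z):
    p=big(m)[:,0,:].astype(float)
    w=np.array([ray(c,u,v,z)[:2] for u,v in p],np.float32)
    return cv2.minAreaRect(w),w
B=dict(lo=(70,60,80),hi=(95,255,255))
def basket(c,roi=(230,140,480,275)):
    (ce,sz,a),w=rect(c,mask(c,roi=roi,**B),40);return ce,sz,a
E
cat > m.py <<'E'
from h import *
c=optics.capture("top")
print("basket",basket(c))
for n,roi in(("L",(140,200,190,260)),("R",(455,200,500,260))):
    r,w=rect(c,mask(c,(0,150,100),(8,255,255),roi),124);print("paddle",n,r)
for n,lo,hi,roi in(("yel",(20,150,120),(35,255,255),(200,195,260,230)),("blue",(100,120,60),(130,255,255),(385,205,415,235))):
    r,w=rect(c,mask(c,lo,hi,roi),89);print(n,r)
# wood chute of the right dispenser
r,w=rect(c,mask(c,(8,60,90),(25,255,255),(360,190,460,240)),85);print("chuteR",r)
big_=cv2.resize(c["img"][140:300,290:500],None,fx=3.7,fy=3.7,interpolation=cv2.INTER_CUBIC);cv2.imwrite("pics/zoom.png",big_)
s=optics.capture("side")
for n,roi in(("R",(360,115,390,140)),("L",(305,300,350,335))):
    r,w=rect(s,mask(s,(0,150,100),(8,255,255),roi),124);print("paddle side",n,r)
E
python3 m.py
```

```text
basket ((541.6024169921875, -21.735794067382812), (159.76824951171875, 207.9393310546875), 88.5737075805664)
paddle L ((490.4095458984375, 373.1208801269531), (44.46481704711914, 42.767242431640625), 3.5162193775177)
paddle R ((485.39483642578125, -351.9954833984375), (44.60541915893555, 43.12263870239258), 5.8487348556518555)
yel ((538.0701904296875, 215.22579956054688), (31.5728759765625, 31.514680862426758), 88.52630615234375)
blue ((510.7580261230469, -191.00396728515625), (21.734970092773438, 26.545982360839844), 88.53498077392578)
chuteR ((505.976318359375, -211.1307373046875), (87.36695098876953, 163.21548461914062), 3.9703733921051025)
paddle side R ((485.55810546875, -344.58758544921875), (40.91792678833008, 57.3170051574707), 5.637616157531738)
paddle side L ((489.9996337890625, 375.30615234375), (40.019107818603516, 42.168941497802734), 4.235597610473633)
```

View pics/zoom.png

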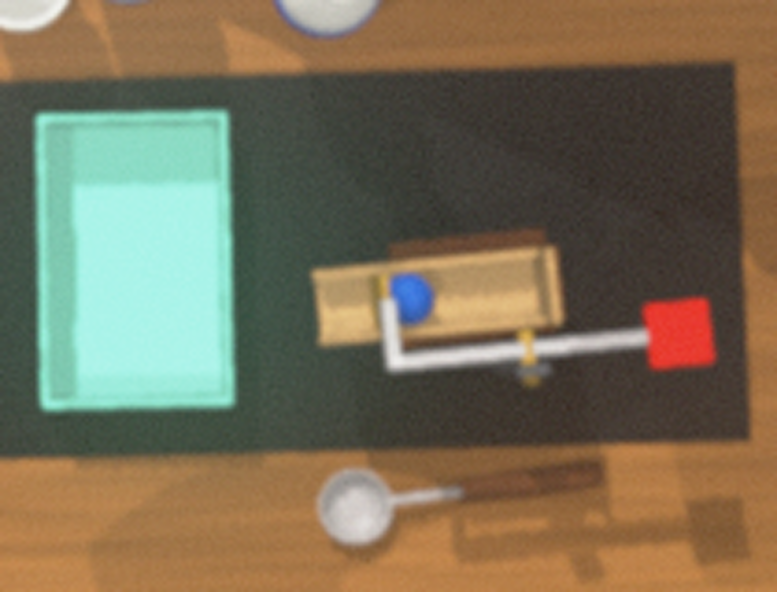

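The zoom shows the basket rim at zoom px (37–233, 110–410), the right chute mouth at (317,308), the blue ball at (410,298) and the paddle at (680,333). I'll tighten the basket mask and start the approach at height z of about 230.

```bash
sed -i 's/lo=(70,60,80)/lo=(70,60,130)/' h.py; python3 - <<'E'
from h import *
c=optics.capture("top");print(basket(c))
P=np.array([485.4,-352]);Bl=ray(c,290+410/3.7,140+298/3.7,89)[:2]
M=ray(c,290+317/3.7,140+308/3.7,78)[:2]
Ln=ray(c,290+395/3.7,140+362/3.7,124)[:2]
print(Bl,"mouth",M,"leverend",Ln)
v=Bl-P;lx=np.sqrt(v@v-38**2);yaw=np.arctan2(v[1],v[0])-np.arctan2(-38,lx)
d=np.array([np.cos(yaw),np.sin(yaw)]);l=np.array([-d[1],d[0]]);O=P+105*d-38*l
w=Ln-P;print(np.degrees(np.arctan2(w[1],w[0])),"yaw",np.degrees(yaw),lx,"O",O,"spout",O+110*d,"foot",O+50*d)
# left
P=np.array([490.2,374]);Bl=np.array([538,215.2]);v=Bl-P;lx=np.sqrt(v@v-38**2);yaw=np.arctan2(v[1],v[0])-np.arctan2(38,lx)
d=np.array([np.cos(yaw),np.sin(yaw)]);l=np.array([-d[1],d[0]]);O=P+105*d+38*l;print("L",lx,O,O+110*d)
E
```

```text
((542.1617431640625, -12.695472717285156), (134.93600463867188, 205.5030059814453), 89.63263702392578)
[ 510.63560202 -191.70987536] mouth [ 505.44315937 -132.3879208 ] leverend [ 471.15044389 -174.00271434]
94.5770471658376 yaw 94.59658201669318 157.75220969956982 O [ 514.86313568 -244.29241607] spout [ 506.04779494 -134.64621337] foot [ 510.85616262 -194.45323302]
L 161.42577241568338 [534.54958966 271.5201781 ] [541.27603967 161.72603039]
```

play_rows:
  plan:
    - [30, 30, 0, 0, 0, 0.12, 0]
    - [30, 30, 0, 0, 0, 0.12, 0]
    - [30, 30, 0, 0, 0, 0.12, 0]
    - [25, 32, 0, 0, 0, 0.12, 0]
    - [25, 32, 0, 0, 0, 0.12, 0]

```text
time_s: 0.67
eef_pos: [354.7, -324.5, 229.6]
ee_rot: [-0.0, 0.869, 0.495, -0.001]
force: [1.4, 0.1, 0.1]
grip_width: 0.496
```

play_rows:
  plan:
    - [20, 40, 0, 0, 0, 0.11, 0]
    - [20, 40, 0, 0, 0, 0.11, 0]
    - [20, 40, 0, 0, 0, 0.11, 0]
    - [20, 40, 0, 0, 0, 0.11, 0]
    - [20, 40, 0, 0, 0, 0.1, 0]

```text
time_s: 1.08
eef_pos: [447.0, -137.6, 229.6]
ee_rot: [0.0, 0.695, 0.719, -0.0]
force: [0.4, -0.1, -0.4]
grip_width: 0.501
```

play_rows:
  plan:
    - [20, 40, 0, 0, 0, 0, 0]
    - [20, 40, 0, 0, 0, 0, 0]
    - [20, 40, 0, 0, 0, 0, 0]
    - [20, 40, 0, 0, 0, 0, 0]
    - [10, 30, 0, 0, 0, 0, 0]

```text
time_s: 1.5
eef_pos: [530.8, 45.1, 229.9]
ee_rot: [0.001, 0.692, 0.722, -0.0]
force: [0.6, -0.9, -0.1]
grip_width: 0.5
```

play_rows:
  plan:
    - [11, 33, 0, 0, 0, -0.04, 0]
    - [0, 0, -40, 0, 0, 0, 0]
    - [0, 0, -40, 0, 0, 0, 0]
    - [0, 0, -40, 0, 0, 0, 0]
    - [0, 0, 0, 0, 0, 0, 0]

```text
time_s: 1.92
eef_pos: [543.6, 88.2, 107.5]
ee_rot: [0.003, 0.703, 0.711, 0.003]
force: [-0.7, 0.1, -1.3]
grip_width: 0.498
```

```bash
python3 - <<'E'
from h import *
s=sense();print(s["eef_pos"],s["ee_rot"])
cv2.imwrite("pics/side1.png",optics.capture("side")["img"])
E
```

```text
[543.64558301  88.20633549 107.45597283] [0.00297886 0.70349694 0.7106868  0.00272797]
```

View pics/side1.png

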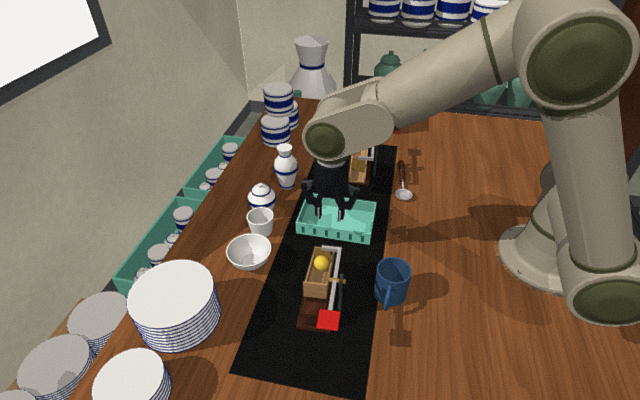

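The fingers are at px (315–340, 210), above the gap on the +y side of the basket and clear of the left spout. I'll lower them now.

play_rows:
  plan:
    - [-1, -3, -40, 0, 0, 0, 0]
    - [0, 0, -35, 0, 0, 0, 0]
    - [0, 0, -16, 0, 0, 0, 0]
    - [0, 0, 0, 0, 0, 0, 0]

```text
time_s: 2.3
eef_pos: [551.3, 84.0, 29.9]
ee_rot: [0.011, 0.704, 0.71, 0.01]
force: [-0.0, -0.1, 0.2]
grip_width: 0.499
```

play_rows:
  plan:
    - [0, -5, 0, 0, 0, 0, 0]
    - [0, -5, 0, 0, 0, 0, 0]
    - [0, -5, 0, 0, 0, 0, 0]
    - [0, -5, 0, 0, 0, 0, 0]
    - [0, -5, 0, 0, 0, 0, 0]

```text
time_s: 2.72
eef_pos: [557.0, 56.1, 40.3]
ee_rot: [0.017, 0.704, 0.71, 0.015]
force: [-0.6, -0.6, 0.7]
grip_width: 0.503
```

The rows drift: z rises and the tool tilts about y. I'll back off, correct that, and go down properly.

play_rows:
  plan:
    - [-4, 15, 0, 0, 0.02, 0, 0]
    - [-5, 15, -2, 0, 0.02, 0, 0]
    - [-4, 0, -12, 0, 0.01, 0, 0]
    - [-3, 0, -12, 0, 0.01, 0, 0]
    - [0, 0, -5, 0, 0, 0, 0]

```text
time_s: 3.13
eef_pos: [542.9, 82.7, 11.7]
ee_rot: [-0.002, 0.705, 0.709, -0.005]
force: [0.0, -0.3, -1.1]
grip_width: 0.499
```

play_rows:
  plan:
    - [0, -4, 2, 0, -0.01, 0, 0]
    - [0, -6, 0, 0, 0, 0, 0]
    - [0, -6, 0, 0, 0, 0, 0]

```text
time_s: 3.38
eef_pos: [541.9, 64.8, 11.6]
ee_rot: [0.001, 0.705, 0.709, -0.002]
force: [-0.4, 0.1, -1.0]
grip_width: 0.506
```

```bash
python3 - <<'E'
from h import *
s=sense();print(s["eef_pos"],s["ee_rot"],s["force"])
cv2.imwrite("pics/side2.png",cv2.resize(optics.capture("side")["img"][150:300,240:440],None,fx=3,fy=3))
E
```

```text
[541.85514637  64.81464307  11.57667035] [ 0.00078392  0.70488078  0.70932261 -0.00197603] [-0.44082855  0.14862167 -0.95428559]
```

View pics/side2.png

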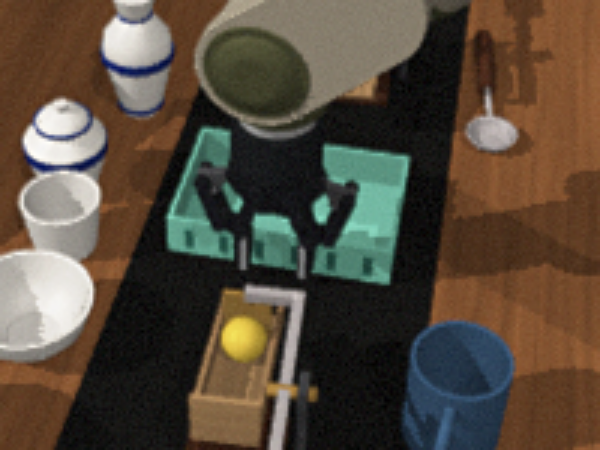

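The finger pads are at crop px (243–305, 255), outside the near wall and close to its centre. I'll push along -y now.

play_rows:
  plan:
    - [0, -6, 0, 0, 0, 0, 0]
    - [0, -6, 0, 0, 0, 0, 0]
    - [0, -6, 0, 0, 0, 0, 0]
    - [0, -6, 0, 0, 0, 0, 0]
    - [0, -6, 0, 0, 0, 0, 0]

```text
time_s: 3.85
eef_pos: [542.3, 30.6, 12.4]
ee_rot: [0.001, 0.706, 0.709, -0.001]
force: [0.6, 1.4, -2.1]
grip_width: 0.498
```

play_rows:
  plan:
    - [0, -6, 0, 0, 0, 0, 0]
    - [0, -6, 0, 0, 0, 0, 0]
    - [0, -6, 0, 0, 0, 0, 0]
    - [0, -6, 0, 0, 0, 0, 0]
    - [0, -6, 0, 0, 0, 0, 0]

```text
time_s: 4.27
eef_pos: [542.2, -2.8, 12.4]
ee_rot: [0.001, 0.706, 0.708, -0.001]
force: [0.0, 1.7, -0.8]
grip_width: 0.501
```

```bash
python3 - <<'E'
from h import *
c=optics.capture("top");s=sense();print(s["eef_pos"],s["force"],basket(c));cv2.imwrite("pics/top2.png",cv2.resize(c["img"][100:330,120:500],None,fx=2,fy=2))
E
```

```text
[542.38093819  -3.90126296  12.49002411] [-0.27820311 -1.48609455  0.22742202] ((543.8900756835938, -77.56775665283203), (203.64178466796875, 135.05194091796875), 0.08399506658315659)
```

View pics/top2.png

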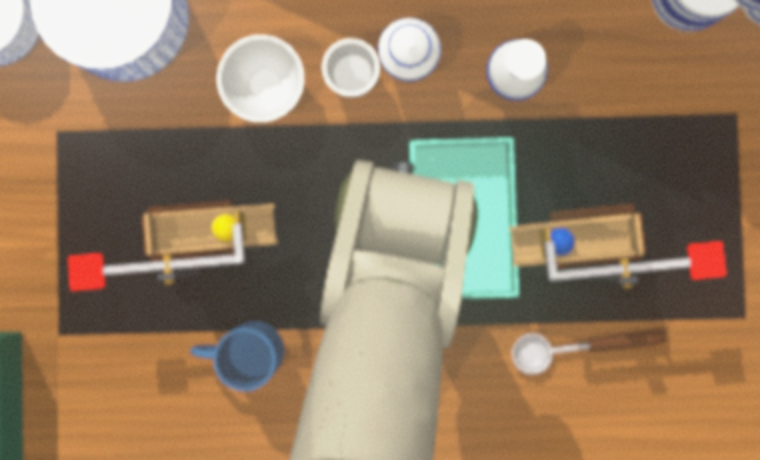

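The basket's far edge is at crop px 517, just reaching the right spout mouth at 512, and it is still square. It needs about 40 mm more.

play_rows:
  plan:
    - [0, -6, 0, 0, 0, 0, 0]
    - [0, -6, 0, 0, 0, 0, 0]
    - [0, -6, 0, 0, 0, 0, 0]
    - [0, -6, 0, 0, 0, 0, 0]
    - [0, -6, 0, 0, 0, 0, 0]

```text
time_s: 4.73
eef_pos: [542.3, -36.1, 12.5]
ee_rot: [0.001, 0.706, 0.709, -0.001]
force: [-0.6, 1.5, -1.6]
grip_width: 0.497
```

play_rows:
  plan:
    - [0, -4, 0, 0, 0, 0, 0]
    - [0, 0, 0, 0, 0, 0, 0]
    - [0, 0, 0, 0, 0, 0, 0]

```text
time_s: 4.98
eef_pos: [542.3, -42.1, 12.5]
ee_rot: [0.001, 0.706, 0.708, -0.001]
force: [0.5, 1.9, -0.3]
grip_width: 0.505
```

```bash
python3 - <<'E'
from h import *
c=optics.capture("top");s=sense();print(s["eef_pos"],s["force"])
m=mask(c,roi=(230,140,480,275),**B);p=cv2.findNonZero(m)[:,0]
w=np.array([ray(c,u,v,40)[:2] for u,v in p]);print(w.min(0),w.max(0))
E
```

```text
[542.35681243 -42.0944943   12.52619593] [-0.63581404 -0.02650458  0.81025254]
[ 441.59677015 -184.22481512] [645.22209225 -48.5625115 ]
```

The basket now spans y -181 to -51, so its centre is near -116, which is 18 mm past the spout and 13 mm clear of the foot. I'll retreat and rise.

play_rows:
  plan:
    - [0, 10, 0, 0, 0, 0, 0]
    - [0, 15, 0, 0, 0, 0, 0]
    - [0, 5, 20, 0, 0, 0, 0]
    - [0, 0, 40, 0, 0, 0, 0]
    - [0, 0, 40, 0, 0, 0, 0]

```text
time_s: 5.45
eef_pos: [537.6, -7.2, 108.3]
ee_rot: [-0.005, 0.706, 0.708, -0.006]
force: [0.4, -0.2, -0.7]
grip_width: 0.5
```

play_rows:
  plan:
    - [0, 0, 40, 0, 0, 0, -1]
    - [0, 0, 40, 0, 0, 0, -1]
    - [-5, -30, 20, 0, 0, 0, -1]
    - [-10, -40, 0, 0, 0, 0, -1]
    - [-10, -40, 0, 0, 0, 0, -1]

```text
time_s: 5.87
eef_pos: [514.2, -110.0, 222.9]
ee_rot: [0.002, 0.701, 0.713, -0.002]
force: [0.7, -0.8, -0.6]
grip_width: -0.0
```

play_rows:
  plan:
    - [-8, -40, 0, 0, 0, 0, -1]
    - [-8, -40, 0, 0, 0, 0, -1]
    - [-8, -40, 0, 0, 0, 0, -1]
    - [-8, -40, 0, 0, 0, 0, -1]
    - [0, 0, 0, 0, 0, 0, -1]

```text
time_s: 6.28
eef_pos: [479.2, -278.3, 225.5]
ee_rot: [0.005, 0.701, 0.713, -0.003]
force: [0.6, -0.3, -0.1]
grip_width: -0.001
```

play_rows:
  plan:
    - [2, -36, 0, 0, 0, 0, -1]
    - [3, -36, 0, 0, 0, 0, -1]
    - [0, 0, -40, 0, 0, 0, -1]
    - [0, 0, -25, 0, 0, 0, -1]
    - [0, 0, 0, 0, 0, 0, -1]

```text
time_s: 6.7
eef_pos: [485.9, -353.3, 160.8]
ee_rot: [0.009, 0.701, 0.713, -0.003]
force: [-0.1, -0.1, -0.3]
grip_width: -0.003
```

```bash
python3 - <<'E'
from h import *
c=optics.capture("top");s=sense();print(s["eef_pos"],s["ee_rot"],s["force"])
m=mask(c,roi=(350,140,480,275),**B);p=cv2.findNonZero(m)
m=mask(c,roi=(230,140,480,275),**B);p=cv2.findNonZero(m)[:,0]
w=np.array([ray(c,u,v,40)[:2] for u,v in p]);print(w.min(0),w.max(0))
a=optics.capture("side")["img"][90:250,260:440]
b=c["img"][140:290,290:510]
cv2.imwrite("pics/pre.png",np.vstack([cv2.resize(a,(440,300)),cv2.resize(b,(440,300))]))
E
```

```text
[ 486.36221198 -353.21008554  162.69813064] [ 0.00959664  0.70108498  0.71300625 -0.00313728] [ 0.04895504  0.6926171  -0.03697366]
[ 440.65529829 -184.30932769] [645.6928251  -48.81051678]
```

View pics/pre.png

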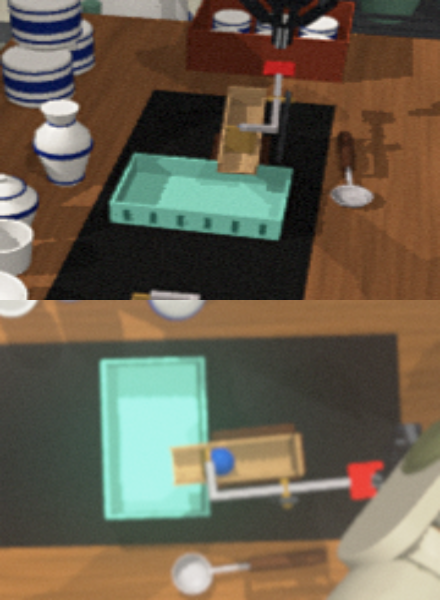

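The basket sits under the right spout, the spout is over its floor, and the closed fingertips are above the red paddle. I'll press it now.

play_rows:
  plan:
    - [-1, 0, -20, 0, 0, 0, -1]
    - [0, 0, -15, 0, 0, 0, -1]
    - [0, 0, -10, 0, 0, 0, -1]
    - [0, 0, -10, 0, 0, 0, -1]
    - [0, 0, -8, 0, 0, 0, -1]

```text
time_s: 7.22
eef_pos: [490.8, -353.5, 111.3]
ee_rot: [0.02, 0.699, 0.715, -0.004]
force: [-2.2, 0.3, 3.8]
grip_width: -0.0
```

play_rows:
  plan:
    - [-2, 0, -9, 0, 0.015, 0, -1]
    - [-2, 0, -9, 0, 0.015, 0, -1]
    - [-1, 0, -8, 0, 0.01, 0, -1]
    - [-1, 0, -3, 0, 0, 0, -1]

```text
time_s: 7.55
eef_pos: [486.7, -353.7, 82.8]
ee_rot: [0.008, 0.699, 0.715, -0.019]
force: [1.2, 0.6, 5.0]
grip_width: -0.002
```

play_rows:
  plan:
    - [0, 0, -1, 0, 0, 0, -1]
    - [0, 0, 0, 0, 0, 0, -1]
    - [0, 0, 0, 0, 0, 0, -1]
    - [0, 0, 0, 0, 0, 0, -1]
    - [0, 0, 0, 0, 0, 0, -1]

```text
time_s: 7.97
eef_pos: [486.7, -354.2, 82.2]
ee_rot: [0.008, 0.699, 0.715, -0.019]
force: [-0.1, 0.6, 4.3]
grip_width: 0.001
```

play_rows:
  plan:
    - [0, 0, 0, 0, 0, 0, -1]
    - [0, 0, 0, 0, 0, 0, -1]
    - [0, 0, 0, 0, 0, 0, -1]
    - [0, 0, 0, 0, 0, 0, -1]
    - [0, 0, 0, 0, 0, 0, -1]

```text
time_s: 8.38
eef_pos: [486.7, -355.2, 84.4]
ee_rot: [0.009, 0.699, 0.715, -0.019]
force: [0.2, 1.1, 5.7]
grip_width: -0.002
```

```bash
python3 - <<'E'
from h import *
c=optics.capture("top");s=sense();print(s["eef_pos"],s["ee_rot"],s["force"])
m=mask(c,(100,120,60),(130,255,255),(290,150,450,255));k=big(m);print(cv2.contourArea(k),k.mean(0))
a=optics.capture("side")["img"][90:250,260:440]
b=c["img"][140:290,290:510]
cv2.imwrite("pics/press.png",np.vstack([cv2.resize(a,(440,300)),cv2.resize(b,(440,300))]))
E
```

```text
[ 486.77331322 -355.18965342   84.46053672] [ 0.00928275  0.69883717  0.71496179 -0.01923733] [-0.33998282  1.45425523  4.75688328]
93.5 [[349.81818182 224.75757576]]
```

View pics/press.png

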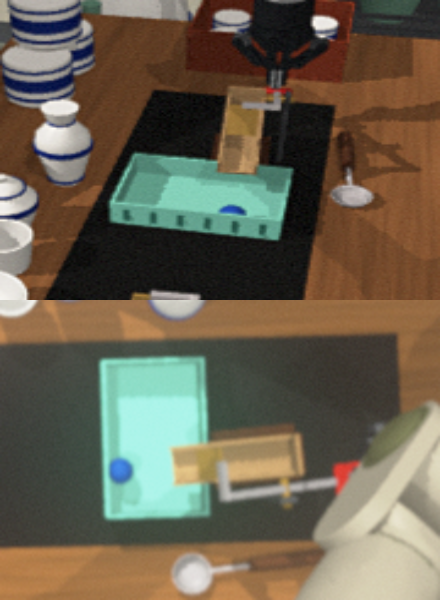

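The blue ball is in the basket at crop px (120,470), and the chute is empty. I'll release the paddle by rising slowly and straight up.

play_rows:
  plan:
    - [0, 0, 8, 0, 0, 0, -1]
    - [0, 0, 10, 0, 0, 0, -1]
    - [0, 0, 12, 0, 0, 0, -1]
    - [0, 0, 15, 0, 0, 0, -1]
    - [0, 0, 25, 0, 0, 0, -1]

```text
time_s: 8.9
eef_pos: [484.8, -355.8, 155.6]
ee_rot: [0.007, 0.699, 0.715, -0.02]
force: [0.9, -0.1, -0.2]
grip_width: -0.003
```

play_rows:
  plan:
    - [0, -20, 35, 0, 0, 0, -1]
    - [0, -30, 35, 0, 0, 0, -1]
    - [-15, -35, 10, 0, 0, 0, -1]
    - [-15, -35, 0, 0, 0, 0, -1]
    - [0, 0, 0, 0, 0, 0, -1]

```text
time_s: 9.32
eef_pos: [453.0, -475.7, 246.8]
ee_rot: [0.009, 0.697, 0.716, -0.021]
force: [-0.7, 0.7, -0.2]
grip_width: -0.003
```

play_rows:
  plan:
    - [0, 0, 0, 0, 0, 0, -1]
    - [0, 0, 0, 0, 0, 0, -1]
    - [0, 0, 0, 0, 0, 0, -1]
    - [0, 0, 0, 0, 0, 0, -1]
    - [0, 0, 0, 0, 0, 0, -1]

```text
time_s: 9.73
eef_pos: [452.6, -473.9, 247.4]
ee_rot: [0.007, 0.698, 0.716, -0.02]
force: [0.2, -0.4, 0.3]
grip_width: -0.004
```

```bash
python3 - <<'E'
from h import *
c=optics.capture("top");s=sense();print(s["time_s"],s["eef_pos"],s["force"])
print(basket(c)); k=big(mask(c,(100,120,60),(130,255,255),(290,150,450,255)));print(ray(c,*k.mean(0)[0],21))
print(rect(c,mask(c,(0,150,100),(8,255,255),(455,200,500,260)),124)[0])
a=optics.capture("side")["img"];cv2.imwrite("pics/end.png",np.vstack([cv2.resize(a[80:340,220:460],(480,300)),cv2.resize(c["img"][100:300,140:510],(480,270))]))
E
```

```text
9.7833 [ 452.7551505  -473.80038241  247.38898072] [-0.96734457 -0.1061863  -0.84871378]
((543.023681640625, -116.54619598388672), (205.48971557617188, 135.7249298095703), 0.12050368636846542)
[502.11800125 -73.65517841  21.        ]
((485.6871337890625, -351.968017578125), (44.07542419433594, 43.58343505859375), 4.881082534790039)
```

View pics/end.png

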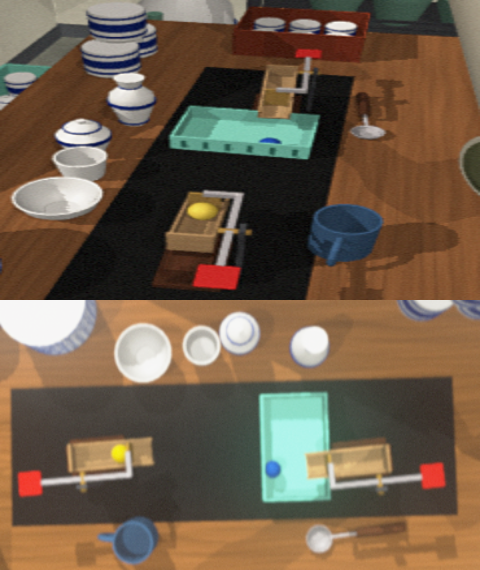

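The blue ball is in the basket, the paddle is back up, the yellow ball is still behind its gate, and the other wares are where they were.

```bash
python3 -c "
from rig import ctrl
print(ctrl.finish_job())"
```

```text
the job is handed in; nothing more can be done
None
```

The blue ball is in the mint basket and the job is handed in, at about 10 s on the robot's clock. I pushed the basket about 104 mm along -y with half-open fingertips until it stood under the right (blue-ball) spout. Then I pressed that dispenser's paddle down about 41 mm until the ball rolled out, and let it spring back up.

**Last checks:**
- **Basket:** it stands square at about (543, -117) mm, under the spout and clear of the foot.
- **Ball:** the blue ball rests inside the basket at about (502, -74) mm.
- **Paddle:** its measured position is back where it started.
- **Rest of the scene:** the yellow ball is still behind its gate, the other wares look unmoved in the pictures, and the arm is clear of everything.

**What went wrong on the way:** on the first approach the arm drifted upward and the fingertips passed above the basket rim. No contact force showed, so I backed off, corrected the height and tilt, and pushed from outside the wall. The highest force reading I saw was about 6 N, while pressing the paddle. None of the last checks failed or disagreed.

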